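Set the ratchet to tighten and clamp the filter pot's lid

ROBOT

A 6-joint arm with a two-finger parallel gripper is mounted at the origin on the work surface. World frame = base frame: x ahead of the robot, y to its left, z up, the work surface at z = 0. Lengths are in m, angles in rad, forces in N, time in s.
With the tool pointing down it reaches from about 0.35 to 0.975 m from the base axis. Payload 4.9 kg.
Tool frame: the origin (TCP) lies between the finger pads; the fingertips stand 14 mm ahead of it and the grasp point (between the pads) lies 5 mm behind it (manip.tcp_to_tips is the distance from the TCP to the fingertips, in m); z points along the fingers, y is the line along which they close (so a half turn about z gives the same grasp; the last joint's range is limited). The gripper opens to 85 mm and grips with 20 to 120 N. Pads are 22 mm wide; open, the fingers measure 114 mm over their backs; the gripper's body (76 mm by 85 mm) begins 54 mm behind the grasp point. The pads swing forward as they close: fully open they stand 13 mm farther back than shut.
Start: joints at [1.044, 0.053, 1.613, -0, 1.476, -0.119], TCP at [0.248, 0.574, 0.245] pointing down, gripper open.
Joint ranges: [-3.01, 3.01], [-1.01, 2.22], [0.06, 2.58], [-1.02, 4.17], [0.09, 2.62], [-3.14, 3.14]. Speed limits (rad/s): [2.57, 2.57, 3.14, 3.14, 3.14, 3.14].

INTERFACE

Orientations are given as a unit quaternion [w, x, y, z].
In Python, from plant import manip gives the robot as it stands.
- The arm moves only by the tool servo_tool, never from a script. Its argument "moves" is a list that holds one entry, the list of rows, each a list of 7 numbers: the shift along the tool's x, y, z in mm, then the turn, a rotation vector about the tool's x, y, z in degrees, then the finger opening in mm, from 0 to 85.4. In form: [[[x, y, z, ax, ay, az, fingers], ...]]. A call has 1 to 12 rows; each row shifts and turns the commanded pose from where the row before left it, along the tool's axes as they then stand; what a row does not reach is not made up. A row lasts 1/8 s, in which the tool goes at most 62.5 mm and 10.7 degrees, less where a joint would pass 70% of its speed; a pose out of reach is approached as far as the arm can. A call with a gripper value outside its range is refused whole. The fingers move at their own pace and stop on an object; the grip force is fixed at half the most. Time passes only in rows, so rows that do not move let the fingers close. It gives the time, the measured TCP pose, the force, the opening and the grip force at its end, in the units of the state.
- manip.state(): the state, without advancing time (a new reading comes with each control period).
- manip.grab_frame(name): name is "scene" or "top" or "wrist"; returns a dict with "image" (420x560x3 uint8, blue, green, red), "mtx" (3x3 intrinsics, pixels), "eye" and "rotation" of the camera in the world. Camera axes: x right, y down, z forward; pixel columns grow to the right and rows downward; lengths in m; the calibration is good to about 2 mm. The wrist camera is an equidistant fisheye: a pixel r from the principal point sees the ray r / f radians off the axis. A picture is of the moment at which its call begins. There is no depth.
- manip.job_done(): hands the job in; it is judged then, once.
The state is a dict: "time": time; "joint_pos": joint angles; "joint_vel": joint speeds; "joint_efforts": joint torques, N m; "tool_pos": TCP position; "tool_rot": TCP orientation; "contact_force": force on the tool from outside, world axes, zero at the start; "ft_torque": the same for the moment, N m; "gripper_width": opening from 0.0 (shut) to 1.0 (fully open); "grasp_force": force on a finger pad.
Only numpy, scipy, OpenCV 4.12 (cv2) and the standard library are available. Lean on these libraries where they do the work, as an engineer would, in place of code of your own. Each camera call takes 0.05 s, during which the arm holds its last target. There are 200 camera calls.

TASK

The lid of the stainless filter pot has to be clamped for a pressure run, but the ratchet handle on the clamp screw is still set to loosen: flip its red selector lever over to the other side, so that the handle drives the screw clockwise seen from above. Then work the handle back and forth in the space between the two bottles until the lid is clamped snug, which is when the handle, pulled slowly in the tightening direction, takes about 12 N at the middle of its black grip; stop there, because over 15 N crushes the gasket. Let go of the handle and leave the bottles, the tip box and the gel tank where they stand.

Things in the scene. Friction and masses are not known exactly. Their poses are not given: they have to be found in the camera images.
- stand: Grey screw-clamp stand, fixed to the bench: base plate 190 x 220 x 14 mm, two steel columns 88 mm either side of the middle (their nuts reach 134 mm up), steel bridge 42 x 214 x 16 mm on them, top at 126 mm. The screw goes down through the bridge's middle. Origin on the screw axis at bench level, z up; the ratchet handle points to its front, -x; y runs along the bridge.
- axis (a point): Point on the vertical screw axis, 139 mm above the bench, the height of the handle's centre line. x and y as the stand's.
- grip (a point): Middle of the handle's black rubber grip, on its centre line, 150 mm from the screw axis, 139 mm above the bench. The grip is a level round bar 19 mm thick, from 112 to 192 mm from the axis, with free space below it down to the bench. Its x axis points outwards along the handle, away from the screw; z up.
- ratchet (a joint): Handle angle about the screw axis, rad: 0 = straight to the stand's front, grows counter-clockwise seen from above; clockwise tightens. It stays where it is left. At the middle of the grip it takes 2 to 3 N to swing back, clicking over the teeth (18 teeth, a click each 20 degrees, so up to 20 degrees of each driving stroke are lost), and about 4 N to drive the still loose screw.
- lever_knob (a point): Middle of the upright red knob of the selector lever: 12 mm in diameter, from 148 to 172 mm above the bench, this point at 162 mm. The lever pivots on the handle's centre line 46 mm from the screw axis and points outwards along the handle; the knob is 28 mm from the pivot. Below the knob: flat red lever arm (top at 152 mm) over the steel handle bar (top 147 mm). Free all round.
- pawl (a joint): Selector lever angle, rad: positive (up to 0.36) = knob on the counter-clockwise side of the handle's line = LOOSEN, as found; negative (to -0.36) = clockwise side = TIGHTEN. A spring snaps it away from 0; 1 to 3 N at the knob push it over, 20 mm in all. It reads 0.08 to 0.36 either side, less than 0.36 when the pawl rides on a tooth. Over 6 N at the stop turns the handle too.
- spindle: Clamp screw with hex head and brass pad that presses on the lid's middle. Loose at first by an unknown 10 to 80 degrees of screw turn; once it meets the lid the pull needed at the grip climbs from 4 N to 12 N (1.8 N m) in about 65 degrees: snug. Above 15 N the gasket is crushed. The full pull is felt only while the handle moves; at rest a half or less of it is left. Origin on the screw axis.
- lid: Steel lid of the filter pot, 130 mm in diameter, on an orange gasket under the bridge. Origin in the middle of its underside, about 75 mm above the bench.
- bottle_left: Glass bottle with blue cap, 72 mm in diameter, 170 mm high, about 0.6 kg, standing on the bench to one side of the stand, about 0.23 m from the screw axis. Origin in the middle of its underside. To be left alone.
- bottle_right: Glass bottle with blue cap and red label, 72 mm in diameter, 170 mm high, standing on one side of the stand, about 0.23 m from the screw axis (the two bottles may have changed places). Origin in the middle of its underside. To be left alone.
- tip_box: Blue pipette tip box, 85 x 120 x 49 mm, loose on the bench. Origin in the middle of its underside. To be left alone.
- gel_tank: Clear gel tank with white insert, 100 x 130 x 110 mm, loose on the bench. Origin in the middle of its underside. To be left alone.

How it is judged:
By the outcome, as a careful person would: the job done as asked, in the order asked, and still so for the second after the job is handed in, with the robot touching nothing.
It also fails if it takes over 64 s, if anything falls off the work surface, if the arm or the gripper's body presses on something with over 40 N, if the wrist force passes 120 N, or if a joint passes its speed limit or range.

## Working session

There is one attempt and no reset: what is moved stays moved. The work goes in short steps, Python scripts to look and compute and a tool call to move; the robot and the scene stay as the last step left them, time stands still between calls to the robot, and variables do not carry over. Pictures are saved under pics/ and viewed, at most 10 in all, crops included, and the job is handed in when it is done.

Besides the shell and the picture viewer there is one more tool, called after "Request:" as name([rows], argument=value, ...), one row to a line, values as JSON. servo_tool: Moves the arm, as the interface text tells. Its arguments: {"type":"object","properties":{"moves":{"type":"array"}},"required":["moves"]}

```bash
mkdir -p pics; ls; cat > h.py <<'E'
import numpy as np, cv2
from plant import manip
def ray(f,u,v):
    K=np.array(f["mtx"]); d=np.array([(u-K[0,2])/K[0,0],(v-K[1,2])/K[1,1],1.]); return np.array(f["eye"]),np.array(f["rotation"])@d
def onz(f,u,v,z):
    e,d=ray(f,u,v); return e+d*(z-e[2])/d[2]
E
python3 - <<'E'
from h import *
for n in("scene","top"):
    f=manip.grab_frame(n); cv2.imwrite(f"pics/{n}0.png",f["image"]); np.save(f"{n}0.npy",f,allow_pickle=True)
    print(n,f["eye"],np.array(f["rotation"]).round(3).tolist(),np.array(f["mtx"]).tolist())
print(manip.state())
E
```

```text
pics
scene [ 1.24433948 -0.0873798   1.06792078] [-0.237, 0.714, 0.623, -0.215] [[462.4490948751928, 0.0, 277.4681007109371], [0.0, 462.4490948751928, 208.26198131371484], [0.0, 0.0, 1.0]]
top [3.18282495e-01 3.26206341e-04 1.54411551e+00] [0.053, -0.7, 0.711, -0.043] [[521.6467508610276, 0.0, 285.0000406713982], [0.0, 521.6467508610276, 215.05464150719084], [0.0, 0.0, 1.0]]
{'time': 0.1, 'joint_pos': array([ 1.04398187e+00,  5.33175087e-02,  1.61417258e+00, -2.21081229e-06,
        1.47599722e+00, -1.18956676e-01]), 'joint_vel': array([-0.00020057, -0.00185672, -0.00184969, -0.00042257, -0.00169858,
        0.00033932]), 'joint_efforts': array([ 6.52177223e-04, -3.94899380e+01, -3.71363354e+01, -1.51260720e-04,
        3.90261586e-03,  1.85898051e-05]), 'tool_pos': array([0.24760248, 0.57327048, 0.24415991]), 'tool_rot': array([-2.99547251e-04,  2.02518169e-01,  9.79278047e-01, -8.98721170e-04]), 'contact_force': array([1.05145348, 0.20480513, 0.16502786]), 'ft_torque': array([ 0.02351004,  0.00625342, -0.00636163]), 'grasp_force': 0.0, 'gripper_width': 1.002243895281188}
```

View pics/top0.png

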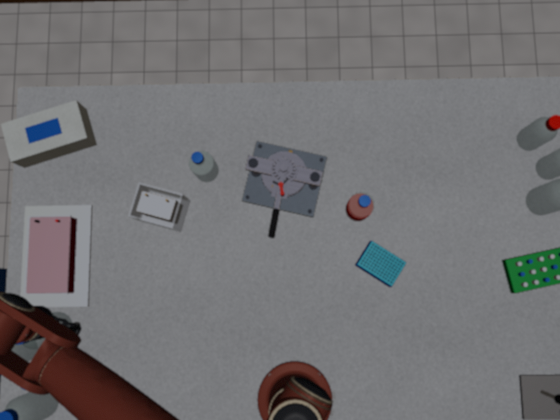

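View pics/scene0.png

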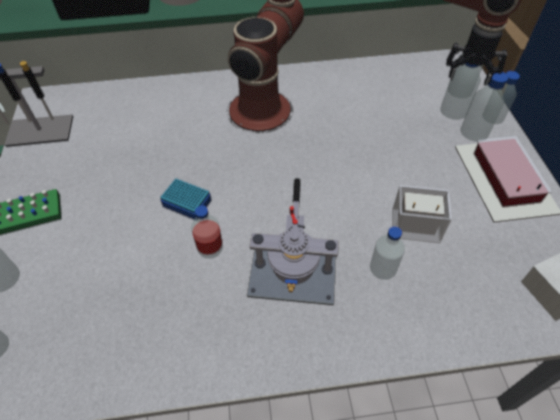

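The top view shows the stand at about (284,172), the black grip at (274,222), the red lever at (282,188), and bottle caps at (197,158) and (365,201). The tip box is at (381,263) and the gel tank at (157,205).

```bash
python3 - <<'E'
from h import *
F={n:np.load(f"{n}0.npy",allow_pickle=True).item() for n in("top","scene")}
def blobs(n,m,box,z,lab):
    u0,v0,u1,v1=box; M=np.zeros(m.shape,np.uint8); M[v0:v1,u0:u1]=m[v0:v1,u0:u1]
    k,_,st,c=cv2.connectedComponentsWithStats(M)
    for i in range(1,k):
        if st[i,4]>8: print(n,lab,c[i].round(1),st[i].tolist(),onz(F[n],*c[i],z)[:2].round(4))
for n,bg,br,bc,bn in (("top",(255,200,300,250),(270,170,300,205),(180,140,380,220),(240,145,330,190)),("scene",(285,170,310,205),(280,200,305,230),(180,200,410,250),(245,230,345,270))):
    im=F[n]["image"].astype(int);b,g,r=im[...,0],im[...,1],im[...,2]
    blobs(n,(im.max(2)<50).astype(np.uint8),bg,.139+.006,"grip")
    blobs(n,((r>120)&(r-g>60)&(r-b>50)).astype(np.uint8),br,.162,"red")
    blobs(n,((b>110)&(b-r>60)).astype(np.uint8),bc,.17,"cap")
    blobs(n,(im.max(2)<75).astype(np.uint8),bn,.134,"nut")
a=cv2.resize(F["top"]["image"][135:255,235:335],None,fx=5,fy=5,interpolation=cv2.INTER_CUBIC)
cv2.imwrite("pics/c1.png",a)
E
```

```text
Traceback (most recent call last):
  File "h.py", line 6, in onz
    e,d=ray(f,u,v); return e+d*(z-e[2])/d[2]
        ~~~^^^^^^^
  File "h.py", line 4, in ray
    K=np.array(f["mtx"]); d=np.array([(u-K[0,2])/K[0,0],(v-K[1,2])/K[1,1],1.]); return np.array(f["eye"]),np.array(f["rotation"])@d
                                                                                                          ~~~~~~~~~~~~~~~~~~~~~~~^~
ValueError: matmul: Input operand 1 has a mismatch in its core dimension 0, with gufunc signature (n?,k),(k,m?)->(n?,m?) (size 3 is different from 4)
```

```bash
sed -i 's/np.array(f\["rotation"\])@d/R.from_quat(np.array(f["rotation"]),scalar_first=True).apply(d)/; 1a from scipy.spatial.transform import Rotation as R' h.py
cat > m.py <<'E'
from h import *
F={n:np.load(f"{n}0.npy",allow_pickle=True).item() for n in("top","scene")}
def blobs(n,m,box,z,lab):
    u0,v0,u1,v1=box; M=np.zeros(m.shape,np.uint8); M[v0:v1,u0:u1]=m[v0:v1,u0:u1]
    k,_,st,c=cv2.connectedComponentsWithStats(M)
    for i in range(1,k):
        if st[i,4]>8: print(n,lab,c[i].round(1),st[i].tolist(),onz(F[n],*c[i],z)[:2].round(4))
for n,bg,br,bc,bn in (("top",(255,200,300,250),(270,170,300,205),(180,140,380,220),(240,145,330,190)),("scene",(285,170,310,205),(280,200,305,230),(180,200,410,250),(245,230,345,270))):
    im=F[n]["image"].astype(int);b,g,r=im[...,0],im[...,1],im[...,2]
    blobs(n,(im.max(2)<50).astype(np.uint8),bg,.139+.006,"grip")
    blobs(n,((r>120)&(r-g>60)&(r-b>50)).astype(np.uint8),br,.162,"red")
    blobs(n,((b>110)&(b-r>60)).astype(np.uint8),bc,.17,"cap")
    blobs(n,(im.max(2)<75).astype(np.uint8),bn,.134,"nut")
a=cv2.resize(F["top"]["image"][135:255,235:335],None,fx=5,fy=5,interpolation=cv2.INTER_CUBIC)
b=cv2.resize(F["scene"]["image"][170:270,245:345],None,fx=6,fy=6,interpolation=cv2.INTER_CUBIC)
cv2.imwrite("pics/c1.png",cv2.hconcat([a,cv2.resize(b,(300,600))]) if 0 else a)
cv2.imwrite("pics/c2.png",b)
E
python3 m.py
```

```text
top grip [273.4 222.5] [269, 209, 10, 28, 143] [0.4896 0.0491]
top red [281.  187.7] [279, 182, 5, 13, 41] [0.5816 0.027 ]
top cap [196.9 156.9] [192, 152, 11, 11, 94] [0.6684 0.2535]
top cap [364.1 200.6] [359, 196, 11, 11, 98] [ 0.5413 -0.1941]
top nut [259.6 145.9] [258, 145, 4, 3, 11] [0.706  0.0854]
top nut [252.7 162.6] [249, 159, 9, 9, 64] [0.6588 0.105 ]
top nut [320.9 159.4] [320, 158, 3, 4, 11] [ 0.6647 -0.0839]
top nut [255.2 173.5] [251, 171, 10, 6, 41] [0.6279 0.0982]
top nut [314.6 176.3] [311, 172, 9, 9, 63] [ 0.6171 -0.0653]
top nut [312.3 186.4] [308, 184, 10, 6, 39] [ 0.589  -0.0585]
scene grip [296.3 189.8] [294, 180, 5, 20, 84] [0.4918 0.051 ]
scene red [291.4 207.6] [290, 206, 4, 4, 13] [0.5603 0.0276]
scene red [293.7 218.6] [291, 214, 7, 10, 39] [0.5943 0.0282]
scene cap [194.2 206.3] [180, 200, 27, 16, 279] [ 0.5287 -0.2091]
scene cap [394.8 231.8] [389, 227, 13, 11, 113] [0.6712 0.2556]
scene nut [257.6 239.3] [254, 236, 8, 7, 44] [ 0.6231 -0.0643]
scene nut [330.2 245.7] [327, 243, 8, 7, 41] [0.6654 0.1058]
scene nut [259.2 258.6] [256, 249, 8, 19, 115] [ 0.6774 -0.0662]
scene nut [327.6 262.8] [323, 255, 10, 15, 93] [0.7109 0.0903]
```

View pics/c1.png

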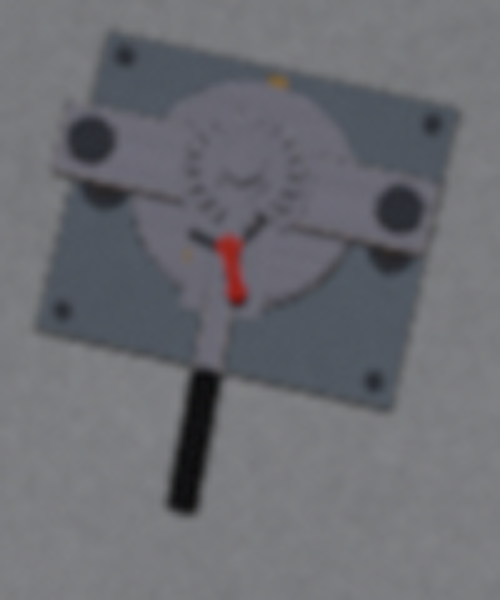

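The crop shows the handle pointing down from the axis. The red knob, at crop (238,298), sits on the counter-clockwise side, and the nuts are at (90,138) and (398,208). I get the axis at about (0.6405, 0.020) and the handle direction at about 168.8°. First I'll move above the start of the push, with the fingers shut.

Request:
servo_tool([
  [[-43, -34, 0, 0, 0, 0, 0], [-43, -34, 0, 0, 0, 0, 0], [-43, -34, 0, 0, 0, 0, 0], [-43, -34, 0, 0, 0, 0, 0], [-43, -34, 0, 0, 0, 0, 0], [-43, -34, 0, 0, 0, 0, 0], [-43, -34, 0, 0, 0, 0, 0], [-43, -34, 0, 0, 0, 0, 0], [-43, -34, 0, 0, 0, 0, 0], [-43, -34, 0, 0, 0, 0, 0], [-43, -34, 0, 0, 0, -6, 0], [-43, -34, 0, 0, 0, -6, 0]],
])

```text
time: 1.6
tool_pos: [0.565, -0.0042, 0.2449]
tool_rot: [-0.0, 0.098, 0.995, 0.0]
contact_force: [0.3, 0.5, 0.5]
gripper_width: 0.002
grasp_force: 0.0
```

```bash
cat >> h.py <<'E'
A=np.array([0.6405,0.0203])
def rep(ang=168.8,A=A):
    s=manip.state(); q=R.from_quat(s["tool_rot"],scalar_first=True).as_matrix(); p=s["tool_pos"]
    d=p[:2]-A; print("t",round(s["time"],2),"p",p.round(4),"xang",round(np.degrees(np.arctan2(q[1,0],q[0,0])),2),"z",q[:,2].round(3),
    "r",np.hypot(*d).round(4),"ang",np.degrees(np.arctan2(d[1],d[0])).round(2),"Ftool",(q.T@s["contact_force"]).round(2),"w",round(s["gripper_width"],3))
    a=np.radians(ang);u=np.array([np.cos(a),np.sin(a)]);t=np.array([u[1],-u[0]]);print("u,t mm",1e3*d@u,1e3*d@t)
    return s
E
python3 - <<'E'
from h import *
print(manip.tcp_to_tips); rep()
f=manip.grab_frame("wrist"); print(f["eye"],f["mtx"]); cv2.imwrite("pics/w1.png",f["image"])
f=manip.grab_frame("top"); np.save("top1.npy",f,allow_pickle=True)
E
```

```text
0.014
t 1.6 p [ 0.565  -0.0042  0.2449] xang 168.8 z [-0.  0. -1.] r 0.0794 ang -162.01 Ftool [-0.24  0.53 -0.5 ] w 0.002
u,t mm 69.346076050655 -38.732849050737364
[0.48403955 0.01235972 0.3742244 ] [[325.1922621    0.         277.27758203]
 [  0.         325.1922621  209.7420846 ]
 [  0.           0.           1.        ]]
```

View pics/w1.png

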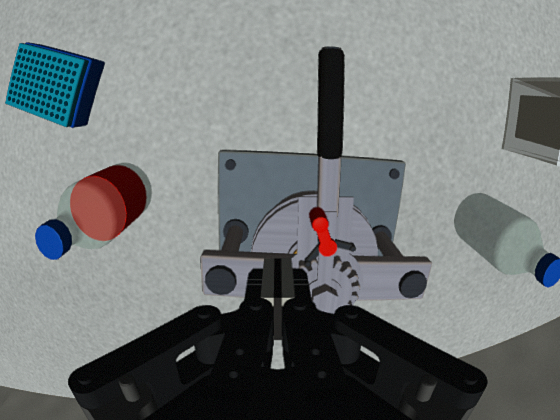

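The wrist view is clear: grip from (331,50) to (331,157), knob near (318,216), lever pivot at (327,244), nuts at (221,281) and (412,284).

```bash
cat >> h.py <<'E'
def fonz(f,u,v,z):
    K=np.array(f["mtx"]);a,b=(u-K[0,2])/K[0,0],(v-K[1,2])/K[1,1];r=np.hypot(a,b)
    d=R.from_quat(np.array(f["rotation"]),scalar_first=True).apply([np.sin(r)*a/r,np.sin(r)*b/r,np.cos(r)]);e=np.array(f["eye"])
    return (e+d*(z-e[2])/d[2])[:2]
E
python3 - <<'E'
from h import *
f=manip.grab_frame("wrist")
P=lambda u,v,z:fonz(f,u,v,z)
l,r=P(221,281,.134),P(412,284,.134); c=(l+r)/2; print("nuts",l,r,np.linalg.norm(l-r),"axis",c)
im=f["image"].astype(int); M=np.zeros(im.shape[:2],np.uint8); M[40:160,315:347]=(im.max(2)<60)[40:160,315:347]
v,u=np.nonzero(M); 
for a,b in((50,60),(95,105),(145,155)):
    s=(v>=a)&(v<b); print("grip",P(u[s].mean(),v[s].mean(),.143))
print("ends",P(331,47,.139),P(331,158,.139))
print("knob",P(318,212,.162),P(319,218,.172),"pivot",P(327,244,.153),"nr",P(327,243,.153))
print("capL",P(548,268,.17),"capR",P(53,240,.17))
E
```

```text
nuts [ 0.61770216 -0.06648834] [0.65896367 0.10070555] 0.17221007551762182 axis [0.63833292 0.0171086 ]
grip [0.45685229 0.05560369]
grip [0.4887867  0.04946224]
grip [0.52408148 0.0424031 ]
ends [0.45065625 0.0564133 ] [0.53088722 0.04132338]
knob [0.5619798 0.023427 ] [0.5626543  0.02281076] pivot [0.59172822 0.02664674] nr [0.59090915 0.02676553]
capL [0.66222851 0.23982001] capR [ 0.54070471 -0.18997375]
```

Request:
servo_tool([
  [[5, -3, 20, 0, 0, 0, 0], [0, 0, 30, 0, 0, 0, 0], [0, 0, 18, 0, 0, 0, 0], [0, 0, 5, 0, 0, 0, 0], [0, 0, 0, 0, 0, 0, 0]],
])

```text
time: 2.38
tool_pos: [0.5591, -0.004, 0.1723]
tool_rot: [0.0, 0.099, 0.995, 0.0]
contact_force: [0.9, 0.4, 0.2]
gripper_width: 0.001
grasp_force: 0.0
```

Request:
servo_tool([
  [[0, 4, 0, 0, 0, 0, 0], [0, 4, 0, 0, 0, 0, 0], [0, 3, 0, 0, 0, 0, 0], [0, 3, 0, 0, 0, 0, 0]],
])

```text
time: 2.88
tool_pos: [0.5618, 0.009, 0.1726]
tool_rot: [-0.0, 0.099, 0.995, -0.001]
contact_force: [-1.6, -1.4, 1.4]
gripper_width: -0.003
grasp_force: 1.2
```

Request:
servo_tool([
  [[0, 3, 0, 0, 0, 0, 0], [0, 3, 0, 0, 0, 0, 0], [0, 3, 0, 0, 0, 0, 0]],
])

```text
time: 3.25
tool_pos: [0.5639, 0.0186, 0.1722]
tool_rot: [0.0, 0.099, 0.995, 0.0]
contact_force: [0.8, 0.4, -0.2]
gripper_width: -0.0
grasp_force: 0.0
```

Request:
servo_tool([
  [[0, 2, 0, 0, 0, 0, 0], [0, 2, 0, 0, 0, 0, 0]],
])

```text
time: 3.5
tool_pos: [0.5645, 0.0219, 0.1723]
tool_rot: [-0.0, 0.099, 0.995, -0.0]
contact_force: [-1.2, -1.5, -0.1]
gripper_width: -0.004
grasp_force: 1.0
```

```bash
python3 - <<'E'
from h import *
rep(168.8,np.array([.6385,.0195]))
f=manip.grab_frame("wrist"); cv2.imwrite("pics/w2.png",cv2.resize(f["image"][30:300,200:440],None,fx=2.2,fy=2.2))
E
```

```text
t 3.5 p [0.5645 0.0219 0.1723] xang 168.64 z [-0.    -0.001 -1.   ] r 0.074 ang 178.16 Ftool [ 0.84 -1.69  0.14] w -0.004
u,t mm 73.06369506746948 -12.042344564238977
```

View pics/w2.png

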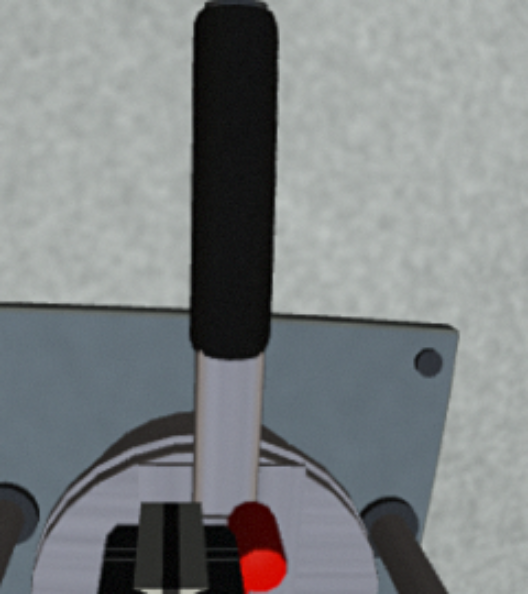

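The knob, now at crop (260,560), is on the clockwise side of the handle line, so the selector has flipped. Next I lift, move over the grip and straddle it.

Request:
servo_tool([
  [[0, -10, 0, 0, 0, 0, 0], [0, 0, -20, 0, 0, 0, 28], [0, 0, -20, 0, 0, 0, 28], [26, 8, 0, 0, 0, 0, 28], [26, 7, 0, 0, 0, 0, 28], [25, 7, 0, 0, 0, 0, 28], [0, 0, 0, 0, 0, 0, 28]],
])

```text
time: 4.42
tool_pos: [0.4913, 0.0496, 0.2143]
tool_rot: [0.002, 0.098, 0.995, 0.0]
contact_force: [0.2, -0.9, -0.7]
gripper_width: 0.332
grasp_force: 0.0
```

```bash
python3 - <<'E'
from h import *
rep(168.8,np.array([.6385,.0195]))
f=manip.grab_frame("wrist"); cv2.imwrite("pics/w3.png",f["image"])
E
```

```text
t 4.42 p [0.4913 0.0496 0.2143] xang 168.71 z [ 0.003 -0.    -1.   ] r 0.1503 ang 168.46 Ftool [-0.34 -0.82  0.71] w 0.332
u,t mm 150.26046756406322 0.9026588141903851
```

View pics/w3.png

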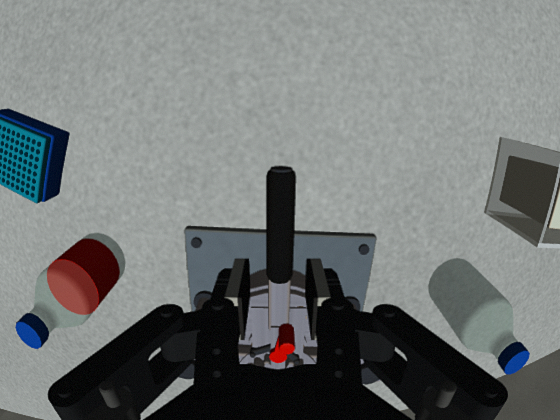

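Request:
servo_tool([
  [[0, -1, 25, 0, 0, 0, 28], [0, 0, 30, 0, 0, 0, 28], [0, 0, 20, 0, 0, 0, 28], [0, 0, 5, 0, 0, 0, 28], [0, 0, 0, 0, 0, 0, 28]],
])

```text
time: 5.1
tool_pos: [0.4919, 0.0477, 0.133]
tool_rot: [0.0, 0.099, 0.995, 0.0]
contact_force: [-0.5, 0.5, -0.0]
gripper_width: 0.326
grasp_force: 0.0
```

Request:
servo_tool([
  [[0, -8, 0, 0, 0, -3, 28], [-1, -13, 0, 0, 0, -5, 28], [-1, -13, 0, 0, 0, -5, 28], [-1, -13, 0, 0, 0, -5, 28]],
])

```text
time: 5.6
tool_pos: [0.491, 0.0011, 0.1338]
tool_rot: [0.001, -0.059, 0.998, 0.0]
contact_force: [-1.2, 3.0, 0.0]
gripper_width: 0.328
grasp_force: 1.1
```

```bash
sed -i 's/^A=.*/A=np.array([.6385,.0195])/' h.py; python3 -c "
from h import *
rep()"
```

```text
t 5.6 p [0.491  0.0011 0.1338] xang -173.2 z [ 0.002  0.001 -1.   ] r 0.1487 ang -172.88 Ftool [ 0.89  3.08 -0.  ] w 0.328
u,t mm 141.14365987122835 -46.72733013428474
```

Request:
servo_tool([
  [[-0.5, -13, 0, 0, 0, -5, 28], [-0.5, -13, 0, 0, 0, -5, 28], [-0.5, -13, 0, 0, 0, -5, 28], [-0.5, -13, 0, 0, 0, -5, 28], [-0.5, -13, 0, 0, 0, -5, 28], [-0.5, -13, 0, 0, 0, -5, 28], [-0.5, -13, 0, 0, 0, -5, 28]],
])

```text
time: 6.48
tool_pos: [0.5278, -0.0812, 0.134]
tool_rot: [0.001, -0.357, 0.934, -0.0]
contact_force: [-0.1, 1.4, -0.2]
gripper_width: 0.329
grasp_force: 0.7
```

```bash
python3 -c "
from h import *
rep()"
```

```text
t 6.47 p [ 0.5278 -0.0812  0.134 ] xang -138.22 z [ 0.002  0.    -1.   ] r 0.1497 ang -137.71 Ftool [-0.8   1.1   0.19] w 0.329
u,t mm 89.05407343252782 -120.30974770310908
```

Request:
servo_tool([
  [[0, 7, 0, 0, 0, 0, 28], [0, 8, 0, 0, 0, 3, 28], [-0.3, 8, 0, 0, 0, 3, 28], [-0.3, 8, 0, 0, 0, 3, 28], [-0.3, 8, 0, 0, 0, 3, 28], [-0.3, 8, 0, 0, 0, 3, 28], [-0.3, 8, 0, 0, 0, 3, 28], [-0.3, 8, 0, 0, 0, 3, 28]],
])

```text
time: 7.48
tool_pos: [0.4941, -0.0277, 0.1337]
tool_rot: [0.002, -0.178, 0.984, -0.001]
contact_force: [2.9, -2.0, -0.9]
gripper_width: 0.328
grasp_force: 1.8
```

Request:
servo_tool([
  [[-0.2, 8, 0, 0, 0, 3, 28], [-0.2, 8, 0, 0, 0, 3, 28], [-0.2, 8, 0, 0, 0, 3, 28], [-0.2, 8, 0, 0, 0, 3, 28]],
])

```text
time: 7.98
tool_pos: [0.4863, 0.0029, 0.1339]
tool_rot: [0.002, -0.074, 0.997, -0.001]
contact_force: [3.7, -2.5, 0.7]
gripper_width: 0.328
grasp_force: 1.8
```

```bash
python3 -c "
from h import *
rep()"
```

```text
t 7.97 p [0.4863 0.0029 0.1339] xang -171.54 z [ 0.005 -0.002 -1.   ] r 0.1531 ang -173.78 Ftool [-3.31 -3.07 -0.64] w 0.328
u,t mm 146.04583529981804 -45.834097697119745
```

Request:
servo_tool([
  [[-0.8, 8, 0, 0, 0, 3, 28], [-0.8, 8, 0, 0, 0, 3, 28], [-0.5, 8, 0, 0, 0, 3, 28], [-0.5, 8, 0, 0, 0, 3, 28]],
])

```text
time: 8.48
tool_pos: [0.4862, 0.0349, 0.1339]
tool_rot: [0.002, 0.031, 1.0, -0.001]
contact_force: [0.9, -3.8, 0.8]
gripper_width: 0.327
grasp_force: 1.8
```

Request:
servo_tool([
  [[-0.5, 8, 0, 0, 0, 3, 28], [-0.5, 8, 0, 0, 0, 3, 28], [-0.5, 8, 0, 0, 0, 3, 28], [-0.5, 8, 0, 0, 0, 3, 28]],
])

```text
time: 8.98
tool_pos: [0.4925, 0.0662, 0.1339]
tool_rot: [0.002, 0.135, 0.991, -0.001]
contact_force: [1.4, -4.7, 0.4]
gripper_width: 0.327
grasp_force: 1.8
```

```bash
python3 -c "
from h import *
rep()"
```

```text
t 8.97 p [0.4925 0.0662 0.1339] xang 164.47 z [ 0.003 -0.003 -1.   ] r 0.1532 ang 162.26 Ftool [-2.56 -4.14 -0.41] w 0.327
u,t mm 152.24484336835425 17.45771447149715
```

Request:
servo_tool([
  [[-0.8, 8, 0, 0, 0, 3, 28], [-0.8, 8, 0, 0, 0, 3, 28], [-0.5, 8, 0, 0, 0, 3, 28], [-0.5, 8, 0, 0, 0, 3, 28]],
])

```text
time: 9.48
tool_pos: [0.5053, 0.0954, 0.1339]
tool_rot: [0.001, 0.238, 0.971, -0.001]
contact_force: [-0.7, -4.1, 3.3]
gripper_width: 0.327
grasp_force: 2.0
```

Request:
servo_tool([
  [[-0.6, 8, 0, 0, 0, 3, 28], [-0.6, 8, 0, 0, 0, 3, 28], [-0.5, 8, 0, 0, 0, 3, 28], [-0.5, 8, 0, 0, 0, 3, 28]],
])

```text
time: 9.98
tool_pos: [0.5237, 0.1214, 0.1338]
tool_rot: [0.0, 0.338, 0.941, -0.001]
contact_force: [-2.6, -4.6, 4.1]
gripper_width: 0.328
grasp_force: 2.5
```

```bash
python3 -c "
from h import *
rep()"
```

```text
t 9.97 p [0.5237 0.1214 0.1338] xang 140.47 z [ 0.    -0.003 -1.   ] r 0.1535 ang 138.42 Ftool [-0.95 -5.21 -4.06] w 0.328
u,t mm 132.39509039220985 77.61751641630067
```

Request:
servo_tool([
  [[-0.6, 5.3, 0, 0, 0, 2, 28], [-0.5, 5.3, 0, 0, 0, 2, 28], [-0.3, 5.3, 0, 0, 0, 2, 28], [-0.3, 5.3, 0, 0, 0, 2, 28], [-0.3, 5.3, 0, 0, 0, 2, 28], [-0.3, 5.3, 0, 0, 0, 2, 28]],
])

```text
time: 10.72
tool_pos: [0.5467, 0.1426, 0.1335]
tool_rot: [-0.0, 0.434, 0.901, -0.001]
contact_force: [-4.7, -3.5, 4.0]
gripper_width: 0.33
grasp_force: 3.0
```

Request:
servo_tool([
  [[-0.3, 5.3, 0, 0, 0, 2, 28], [-0.3, 5.3, 0, 0, 0, 2, 28], [-0.3, 5.3, 0, 0, 0, 2, 28], [-0.3, 5.3, 0, 0, 0, 2, 28], [-0.3, 5.3, 0, 0, 0, 2, 28], [-0.3, 5.3, 0, 0, 0, 2, 28]],
])

```text
time: 11.48
tool_pos: [0.5736, 0.1588, 0.1333]
tool_rot: [-0.001, 0.526, 0.85, -0.002]
contact_force: [-6.4, -3.3, 4.0]
gripper_width: 0.329
grasp_force: 3.6
```

```bash
python3 -c "
from h import *
rep()"
```

```text
t 11.47 p [0.5736 0.1588 0.1333] xang 116.52 z [-0.004 -0.002 -1.   ] r 0.1537 ang 114.98 Ftool [-0.12 -7.18 -3.96] w 0.329
u,t mm 90.71839326330598 124.05406052333078
```

Request:
servo_tool([
  [[-1, -9, 0, 0, 0, 0, 28], [-1.5, -13, 0, 0, 0, -5, 28], [-1, -16, 0, 0, 0, -6, 28], [-1, -16, 0, 0, 0, -6, 28], [-1, -16, 0, 0, 0, -6, 28], [-0.8, -16, 0, 0, 0, -6, 28], [-0.8, -16, 0, 0, 0, -6, 28], [-0.8, -16, 0, 0, 0, -6, 28], [-0.8, -16, 0, 0, 0, -6, 28], [-0.8, -16, 0, 0, 0, -6, 28], [-0.8, -16, 0, 0, 0, -6, 28], [-0.8, -16, 0, 0, 0, -6, 28]],
])

```text
time: 12.98
tool_pos: [0.484, 0.0118, 0.1331]
tool_rot: [0.001, -0.016, 1.0, 0.0]
contact_force: [1.3, 1.2, 0.5]
gripper_width: 0.33
grasp_force: 0.6
```

```bash
python3 -c "
from h import *
rep()"
```

```text
t 12.97 p [0.484  0.0118 0.1331] xang -178.19 z [ 0.003  0.001 -1.   ] r 0.1547 ang -177.16 Ftool [-1.37  1.14 -0.53] w 0.33
u,t mm 150.09639291947994 -37.54298502505856
```

Request:
servo_tool([
  [[-1.5, -16, 0, 0, 0, -6, 28], [-1.5, -13, 0, 0, 0, -5, 28], [-1, 8, 0, 0, 0, 0, 28], [-0.2, 5.3, 0, 0, 0, 2, 28], [-0.2, 8, 0, 0, 0, 3, 28], [-0.3, 8, 0, 0, 0, 3, 28], [-0.3, 8, 0, 0, 0, 3, 28], [-0.3, 5.3, 0, 0, 0, 2, 28]],
])

```text
time: 13.98
tool_pos: [0.4851, 0.0264, 0.1327]
tool_rot: [0.001, 0.004, 1.0, -0.001]
contact_force: [0.9, -3.4, 0.7]
gripper_width: 0.323
grasp_force: 1.8
```

```bash
python3 -c "
from h import *
rep()"
```

```text
t 13.97 p [0.4851 0.0264 0.1327] xang 179.52 z [ 0.002 -0.001 -1.   ] r 0.1535 ang 177.43 Ftool [-0.97 -3.35 -0.71] w 0.323
u,t mm 151.7977955042074 -23.050038898619366
```

Request:
servo_tool([
  [[-0.3, 5.3, 0, 0, 0, 2, 28], [-0.3, 5.3, 0, 0, 0, 2, 28], [-0.3, 5.3, 0, 0, 0, 2, 28]],
])

```text
time: 14.35
tool_pos: [0.4865, 0.0408, 0.1327]
tool_rot: [0.001, 0.057, 0.998, -0.002]
contact_force: [-0.6, -7.4, 0.8]
gripper_width: 0.326
grasp_force: 3.8
```

Request:
servo_tool([
  [[-0.3, 5.3, 0, 0, 0, 2, 28], [-0.3, 5.3, 0, 0, 0, 2, 28], [-0.3, 5.3, 0, 0, 0, 2, 28]],
])

```text
time: 14.72
tool_pos: [0.4895, 0.0562, 0.1327]
tool_rot: [0.0, 0.109, 0.994, -0.002]
contact_force: [-1.5, -9.1, 1.1]
gripper_width: 0.326
grasp_force: 4.1
```

Request:
servo_tool([
  [[-0.3, 5.3, 0, 0, 0, 2, 28], [-0.3, 5.3, 0, 0, 0, 2, 28], [-0.3, 5.3, 0, 0, 0, 2, 28]],
])

```text
time: 15.1
tool_pos: [0.494, 0.0712, 0.1326]
tool_rot: [0.0, 0.161, 0.987, -0.003]
contact_force: [-2.2, -8.4, 2.8]
gripper_width: 0.332
grasp_force: 4.4
```

```bash
python3 -c "
from h import *
rep()"
```

```text
t 15.1 p [0.494  0.0712 0.1326] xang 161.52 z [-0.001 -0.005 -1.   ] r 0.1535 ang 160.3 Ftool [-0.55 -8.66 -2.77] w 0.332
u,t mm 151.78260558108087 22.67513078501695
```

Request:
servo_tool([
  [[-0.3, 5.3, 0, 0, 0, 2, 28], [-0.3, 5.3, 0, 0, 0, 2, 28], [-0.3, 5.3, 0, 0, 0, 2, 28]],
])

```text
time: 15.48
tool_pos: [0.5, 0.0857, 0.1326]
tool_rot: [-0.0, 0.212, 0.977, -0.003]
contact_force: [-3.8, -8.3, 3.8]
gripper_width: 0.329
grasp_force: 4.8
```

Request:
servo_tool([
  [[-0.3, 5.3, 0, 0, 0, 2, 28], [-0.3, 5.3, 0, 0, 0, 2, 28], [-0.3, 5.3, 0, 0, 0, 2, 28]],
])

```text
time: 15.85
tool_pos: [0.5075, 0.0995, 0.1326]
tool_rot: [-0.001, 0.263, 0.965, -0.003]
contact_force: [-4.7, -7.8, 4.6]
gripper_width: 0.33
grasp_force: 5.2
```

```bash
python3 -c "
from h import *
rep()"
```

```text
t 15.85 p [0.5075 0.0995 0.1326] xang 149.52 z [-0.003 -0.005 -1.   ] r 0.1535 ang 148.58 Ftool [ 0.13 -9.17 -4.56] w 0.33
u,t mm 144.06910815821118 53.076808969703876
```

Request:
servo_tool([
  [[-0.1, 3.9, 0, 0, 0, 1.5, 28], [-0.1, 3.9, 0, 0, 0, 1.5, 28]],
])

```text
time: 16.1
tool_pos: [0.5116, 0.106, 0.1325]
tool_rot: [-0.001, 0.288, 0.958, -0.003]
contact_force: [-5.3, -9.6, 4.6]
gripper_width: 0.332
grasp_force: 5.2
```

Request:
servo_tool([
  [[-0.1, 3.9, 0, 0, 0, 1.5, 28], [-0.1, 3.9, 0, 0, 0, 1.5, 28]],
])

```text
time: 16.35
tool_pos: [0.5161, 0.1123, 0.1325]
tool_rot: [-0.001, 0.313, 0.95, -0.003]
contact_force: [-5.1, -9.2, 5.0]
gripper_width: 0.332
grasp_force: 5.4
```

```bash
python3 -c "
from h import *
s=rep();print(s['ft_torque'],s['contact_force'],s['joint_vel'].round(3))
for i in range(3):
  manip.grab_frame('wrist'); s=rep();print(s['ft_torque'])"
```

```text
t 16.35 p [0.5161 0.1123 0.1325] xang 143.54 z [-0.003 -0.006 -1.   ] r 0.1536 ang 142.83 Ftool [ -1.37 -10.51  -4.91] w 0.332
u,t mm 138.07968709980145 67.25806559220443
[-1.47881278  0.79716543  0.13022437] [-5.12525588 -9.24118411  4.98238728] [ 0.046  0.058 -0.055 -0.002 -0.005  0.251]
t 16.4 p [0.5164 0.1126 0.1326] xang 143.51 z [-0.003 -0.005 -1.   ] r 0.1536 ang 142.67 Ftool [-1.8  -9.64 -4.46] w 0.334
u,t mm 137.91362418862667 67.64386795210999
[-1.23781587  0.76371378  0.09119277]
t 16.45 p [0.5163 0.1127 0.1325] xang 143.58 z [-0.003 -0.005 -1.   ] r 0.1537 ang 142.67 Ftool [-0.5  -8.43 -3.74] w 0.326
u,t mm 137.94545533952873 67.68028519340739
[-1.21836796  0.76703424  0.09402091]
t 16.5 p [0.5163 0.1127 0.1325] xang 143.59 z [-0.003 -0.005 -1.   ] r 0.1537 ang 142.67 Ftool [-1.6  -8.73 -3.86] w 0.328
u,t mm 137.96483840552187 67.66452136852233
[-1.25023911  0.71165889  0.05270187]
```

Request:
servo_tool([
  [[-0.1, 3.9, 0, 0, 0, 1.5, 28], [-0.1, 3.9, 0, 0, 0, 1.5, 28]],
])

```text
time: 16.75
tool_pos: [0.5209, 0.1183, 0.1325]
tool_rot: [-0.001, 0.338, 0.941, -0.003]
contact_force: [-5.4, -9.0, 4.3]
gripper_width: 0.329
grasp_force: 5.5
```

```bash
python3 -c "
from h import *
s=rep();F=s['contact_force'];d=s['tool_pos'][:2]-A
print(s['ft_torque'][2], d[0]*F[1]-d[1]*F[0]+s['ft_torque'][2])"
```

```text
t 16.75 p [0.5209 0.1183 0.1325] xang 140.54 z [-0.003 -0.006 -1.   ] r 0.1536 ang 139.97 Ftool [ -1.61 -10.4   -4.25] w 0.329
u,t mm 134.56375752193563 74.05398138088766
0.10440233590645574 1.695301400673195
```

Request:
servo_tool([
  [[-0.1, 2.6, 0, 0, 0, 1, 28], [-0.1, 2.6, 0, 0, 0, 1, 28], [-0.1, 2.6, 0, 0, 0, 1, 28]],
])

```text
time: 17.12
tool_pos: [0.526, 0.1241, 0.1325]
tool_rot: [-0.001, 0.362, 0.932, -0.003]
contact_force: [-6.2, -9.5, 5.1]
gripper_width: 0.324
grasp_force: 5.6
```

```bash
python3 -c "
from h import *
s=rep();F=s['contact_force'];d=s['tool_pos'][:2]-A
print(s['ft_torque'][2], d[0]*F[1]-d[1]*F[0]+s['ft_torque'][2])"
```

```text
t 17.12 p [0.526  0.1241 0.1325] xang 137.56 z [-0.004 -0.006 -1.   ] r 0.1536 ang 137.09 Ftool [ -1.83 -11.28  -5.05] w 0.324
u,t mm 130.71025674123587 80.75106896412399
0.11869686415592687 1.8436670711539644
```

About 1.8 N m (12 N at the grip), so it's snug. Now I back off, centre the fingers on the grip, open a little and lift straight out.

Request:
servo_tool([
  [[0, -4.5, 0, 0, 0, 0, 28], [0, 0, 0, 0, 0, 0, 34], [0, 0, 0, 0, 0, 0, 34]],
])

```text
time: 17.5
tool_pos: [0.5239, 0.1217, 0.1322]
tool_rot: [-0.0, 0.362, 0.932, -0.001]
contact_force: [-1.7, -4.9, 1.9]
gripper_width: 0.397
grasp_force: 2.8
```

Request:
servo_tool([
  [[0, 0, -10, 0, 0, 0, 34], [0, 0, -30, 0, 0, 0, 34], [0, 0, -40, 0, 0, 0, 34], [0, 0, -40, 0, 0, 0, 34], [0, 0, 0, 0, 0, 0, 34]],
])

```text
time: 18.12
tool_pos: [0.5271, 0.1235, 0.2582]
tool_rot: [0.004, 0.361, 0.932, 0.003]
contact_force: [0.2, -0.3, -0.6]
gripper_width: 0.401
grasp_force: 0.0
```

```bash
python3 -c "
from h import *
rep()
f=manip.grab_frame('wrist'); cv2.imwrite('pics/w4.png',f['image'])"
```

```text
t 18.12 p [0.5271 0.1235 0.2582] xang 137.63 z [ 0.01   0.002 -1.   ] r 0.1524 ang 136.98 Ftool [-0.34 -0.06  0.57] w 0.401
u,t mm 129.4817430240743 80.34469584357896
```

View pics/w4.png

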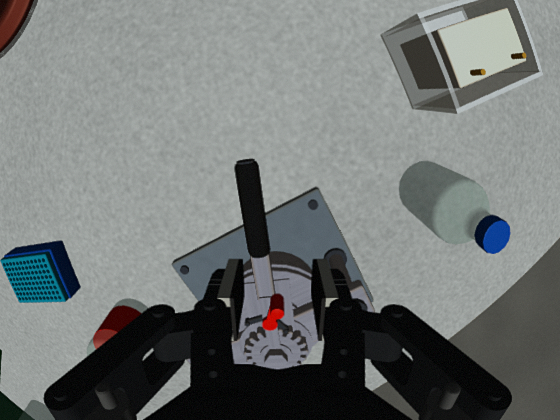

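The handle is free, with its grip from (247,165) to (258,250). The knob, at (277,305), is still on the clockwise side. The bottles, tip box and tank appear to be where they were.

```bash
python3 -c "
from plant import manip
print(manip.job_done())"
```

```text
the job is handed in; nothing more can be done
None
```

The selector is flipped to tighten and the lid is clamped at about 12 N at mid-grip (about 1.8 N m, from wrist-force readings with some noise); I let go of the handle, left everything else standing where it was, and handed the job in at about 18 s.

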